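# Clear the tray sealer's bed and lift out its format cassette

### The arm

A 6-joint arm with a two-finger parallel gripper is mounted at the origin on the work surface. World frame = base frame: x ahead of the robot, y to its left, z up, the work surface at z = 0. Lengths are in m, angles in rad, forces in N, time in s.
With the tool pointing down it reaches from about 0.325 to 0.925 m from the base axis. Payload 3.1 kg.
Tool frame: the origin (TCP) lies midway between the tips of the shut fingers; the grasp point (between the pads) lies 19 mm behind it; z points along the fingers, y is the line along which they close (so a half turn about z gives the same grasp; the last joint's range is limited). The gripper opens to 85 mm and grips with 20 to 120 N. Pads are 22 mm wide; open, the fingers measure 114 mm over their backs; the gripper's body (76 mm by 85 mm) begins 54 mm behind the grasp point. The pads swing forward as they close: fully open they stand 13 mm farther back than shut.
Start: joints at [1.043, 0.217, 1.613, -0, 1.311, -0.112], TCP at [0.252, 0.572, 0.205] pointing down, gripper open.
Joint ranges: [-2.75, 2.75], [-0.78, 2.1], [0.31, 2.55], [-1.13, 4.27], [0.13, 2.63], [-2.58, 2.58]. Speed limits (rad/s): [2.79, 2.79, 3.14, 3.14, 3.14, 3.14].

### API

Orientations are given as a unit quaternion [w, x, y, z].
In Python, from plant import readout, cams, robot gives the robot as it stands.
- The arm moves only by the tool drive_tool, never from a script. Its argument "rows" is a list of rows, each a list of 3 entries, a list of its own where there are three numbers: the closure, from 0 (fully open) to 1 (shut), then the shift along the tool's x, y, z in cm, then the turn about the tool's z in rad. In form: [[grip, [x, y, z], spin], ...]. A call has 1 to 5 rows; each row shifts and turns the commanded pose from where the row before left it, along the tool's axes as they then stand; what a row does not reach is not made up. A row lasts 1/8 s, in which the tool goes at most 62.5 mm and 10.7 degrees, less where a joint would pass 70% of its speed; a pose out of reach is approached as far as the arm can. A call with a gripper value outside its range is refused whole. The fingers move at their own pace and stop on an object; the grip force is fixed at half the most. Time passes only in rows, so rows that do not move let the fingers close. It gives the time, the measured TCP pose, the force, the opening and the grip force at its end, in the units of the state.
- readout.get_state(): the state, without advancing time (a new reading comes with each control period).
- cams.read_camera(name): name is "side" or "top"; returns the picture (420x560x3 uint8, red, green, blue); there is no depth.
- cams.calibration(name): a dict with "mtx" (3x3 intrinsics, pixels), "k1" (the pictures are not rectified: a ray, as slopes to the right and down, at radius r is drawn at 1 + k1 r^2 times it, then the intrinsics apply), "xyz" and "rotation" of the camera in the world. Camera axes: x right, y up, looking along -z (the intrinsics and any distortion apply to the point x, -y, -z); pixel columns grow to the right and rows downward; lengths in m; the calibration is good to about 2 mm. A picture is of the moment at which its call begins. calibration takes no time and is no camera call.
- robot.job_done(): hands the job in; it is judged then, once.
The state is a dict: "t": time; "joint_pos": joint angles; "joint_vel": joint speeds; "joint_efforts": joint torques, N m; "ee_pos": TCP position; "tcp_rot": TCP orientation; "ft_force": force on the tool from outside, world axes, zero at the start; "ft_torque": the same for the moment, N m; "finger_gap": opening from 0.0 (shut) to 1.0 (fully open); "finger_force": force on a finger pad.
Only numpy, scipy, OpenCV 4.12 (cv2) and the standard library are available. Lean on these libraries where they do the work, as an engineer would, in place of code of your own. Each camera call takes 0.05 s, during which the arm holds its last target. There are 200 camera calls.

### The job

Change-over of the tray sealer: with the counter brush, sweep the three lumps of wax off the bed into the scrap tray at the bed's left edge, without touching the wax by hand, and stand or lay the brush back on the table. Then squeeze the cassette's two side catches together, lift the cassette straight up out of its seat, and finish still holding it by both catches, level and still, about 10 cm above the bed, clear of everything else. Leave the other things on the table where they are.

Things in the scene. Friction and masses are not known exactly. Their poses are not given: they have to be found in the camera images.
- sealer: White bench tray sealer, fixed. Origin on the table under the centre of the cassette's seat; x from the operator towards the sealing head, y to the operator's left, z up. In this frame its aluminium bed is flat at z = 70 mm, x = -100 to 130, y = -75 to 165 mm; left of the seat it has 10 mm high curbs at x = -100 and 130, and is open along its left edge y = 165.
- seat (a point): Centre of the cassette's seat, level with the bed's top (70 mm above the table); axes as the sealer's. The seat is a 153 x 51 mm opening, 24 mm deep.
- scrap_tray (a point): Centre of the inner floor of the open sheet-steel scrap tray under the bed's left edge: inside 214 mm in the sealer's x, 119 mm in y (y = 148 to 267 mm in its frame, so it begins 17 mm under the bed's edge), rim 40 mm above the table. Fixed to the sealer.
- head_front (a point): Middle of the front face of the sealer's white sealing head, 155 mm beyond the seat's centre. The head reaches 210 mm back, from y = -115 to 195 mm in the sealer's frame, and is 180 mm high, with a film roll on top to 240 mm.
- cassette_grip (a point): Point midway between the catches of the format cassette, at the height to pinch them; axes as the sealer's while seated. The aluminium cassette (0.2 to 0.45 kg) is 150 mm long in x, 48 wide in y, 32 high, a square nest at each end, a waist between. Its underside is 46 mm below this point (which is 22 mm above the bed while seated); its ends stand 8 mm out of the bed. It lifts straight up.
- left_pad (a point): Centre of the outer, ribbed face of the catch on the cassette's +y side, one of two upright grey catches at the waist. The face is 28 mm long in x and 30 mm high, 6 to 36 mm above the bed. Over both faces the catches measure 56 mm in y at rest, 44 mm fully squeezed.
- right_pad (a point): The same on the -y side.
- catch_left (a joint): How far the +y catch is pressed in, m: 0 at rest, 0.006 fully in; a spring pushes it back, about 8 N when fully in. A hook on it sits under the bed plate and holds the cassette down until the catch is more than about 4.5 mm in.
- catch_right (a joint): The same for the catch on the -y side; both must be in at once.
- brush_grip (a point): Grip point of the counter brush, mid-height of its wooden block near the balance point. Brush axes: x along it (handle to -x), z up. Block 28 mm wide in y, from 11 mm below to 11 above this point, x = -58 to 78 mm. Bristle bundle below it 22 mm wide, x = -55 to 75, ending 61 mm below this point. Handle on to x = -155. Stands on its bristles on the table; 0.12 kg.
- cassette: The format cassette; origin at the centre of its underside.
- brush: The counter brush; origin under the middle of its bristles.
- chip_a_center (a point): Centre of a broken lump of cream wax, 26 x 24 x 20 mm, 12 g, lying on the left part of the sealer's bed.
- chip_b_center (a point): Centre of a broken lump of cream wax, 24 x 28 x 18 mm, 12 g, lying on the left part of the sealer's bed.
- chip_c_center (a point): Centre of a broken lump of cream wax, 28 x 22 x 21 mm, 12 g, lying on the left part of the sealer's bed.
- candle_tin_center (a point): Bystander: open black candle tin full of wax, 76 mm across, 72 mm high; its centre.
- lidded_tin_center (a point): Bystander: black candle tin with a lid, 78 mm across, 84 mm high; point 36 mm up its axis.
- tape_roll_center (a point): Bystander: roll of masking tape lying flat, 90 mm across, 24 mm high; its centre.
- melt_tray_center (a point): Bystander: clear tray with six cubes of wax, 112 x 92 x 28 mm; its centre.
- oil_bottle_center (a point): Bystander: amber fragrance bottle, 54 mm across, 125 mm high; point on its axis 60 mm up.
- marker_center (a point): Bystander: marker pen lying on the table, about 125 mm long along its x, 18 mm high; its middle.
- wick_bar_center (a point): Bystander: wick-centring ring with a crossbar, lying flat, 92 mm across, 8 mm high; its centre.

How it is judged:
On the way, in this order (a step that is already met when the one before it is completed fails the run):
1. the three lumps of wax lie in the scrap tray, the cassette still in its seat (y of chip_a_center in the frame of sealer between 0.15 and 0.272 m and x of chip_a_center in the frame of sealer between -0.115 and 0.115 m and height (world z) of each of chip_a_center, chip_b_center, chip_c_center below 0.05 m and y of chip_b_center in the frame of sealer between 0.15 and 0.272 m and x of chip_b_center in the frame of sealer between -0.115 and 0.115 m and y of chip_c_center in the frame of sealer between 0.15 and 0.272 m and x of chip_c_center in the frame of sealer between -0.115 and 0.115 m and z of cassette_grip in the frame of sealer below 0.1 m), for 0.2 s.
2. both catches squeezed in (more than 4 mm) by the fingers, the cassette still in its seat (value of joint each of catch_left, catch_right above 0.004 m and z of cassette_grip in the frame of sealer below 0.104 m and contact force between the fingers and catch_left above 1 N and contact force between the fingers and catch_right above 1 N), for 0.1 s.
At the end, for the whole second after the job is handed in: Cassette held by the fingers on both catches, its underside 6 to 20 cm above the bed, tilted under 0.2 rad, at rest, touching neither sealer, brush nor bystander; the three wax lumps in the scrap tray; the brush at rest on the table, not on or in the sealer (height (world z) of cassette_grip between 0.176 and 0.32 m and angle between cassette_grip's own z axis and vertical below 0.2 rad and linear speed of each of cassette, brush below 0.03 m/s and contact force between the fingers and catch_left above 1.5 N and contact force between the fingers and catch_right above 1.5 N and contact force between cassette and sealer below 0.05 N and contact force between cassette and brush below 0.05 N and contact force between cassette and candle_tin below 0.05 N and contact force between cassette and lidded_tin below 0.05 N and contact force between cassette and tape_roll below 0.05 N and contact force between cassette and melt_tray below 0.05 N and contact force between cassette and oil_bottle below 0.05 N and contact force between cassette and marker below 0.05 N and contact force between cassette and wick_bar below 0.05 N and y of chip_a_center in the frame of sealer between 0.15 and 0.272 m and x of chip_a_center in the frame of sealer between -0.115 and 0.115 m and height (world z) of each of chip_a_center, chip_b_center, chip_c_center below 0.05 m and y of chip_b_center in the frame of sealer between 0.15 and 0.272 m and x of chip_b_center in the frame of sealer between -0.115 and 0.115 m and y of chip_c_center in the frame of sealer between 0.15 and 0.272 m and x of chip_c_center in the frame of sealer between -0.115 and 0.115 m and height (world z) of brush_grip below 0.069 m and contact force between brush and sealer below 0.1 N); the arm keeps its last pose, push and grip.
It fails at once if the hand or arm touches a lump of wax (contact force between any of the fingers, the arm and chip_a above 0.3 N or contact force between any of the fingers, the arm and chip_b above 0.3 N or contact force between any of the fingers, the arm and chip_c above 0.3 N).
It fails at once if a bystander is moved more than 3 cm (distance of any of candle_tin_center, lidded_tin_center, tape_roll_center, melt_tray_center, oil_bottle_center, marker_center, wick_bar_center from where it was at the start of the episode above 0.03 m).
It also fails if it takes over 56 s, if anything falls off the work surface, if the arm or the gripper's body presses on something with over 40 N, if the wrist force passes 120 N, or if a joint passes its speed limit or range.

## Working session

There is one attempt and no reset: what is moved stays moved. The work goes in short steps, Python scripts to look and compute and a tool call to move; the robot and the scene stay as the last step left them, time stands still between calls to the robot, and variables do not carry over. Pictures are saved under pics/ and viewed, at most 10 in all, crops included, and the job is handed in when it is done.

Besides the shell and the picture viewer there is one more tool, called after ">>>" as name([rows], argument=value, ...), one row to a line, values as JSON. drive_tool: Moves the arm, as the interface text tells. Its arguments: {"type":"object","properties":{"rows":{"type":"array","items":{"type":"array"}}},"required":["rows"]}

```bash
ls; mkdir -p pics; cat > h.py <<'E'
import numpy as np,cv2
from plant import readout,cams,robot
def ray(name,uv):
    c=cams.calibration(name);K=np.array(c["mtx"]);k=c["k1"]
    R=np.array(c["rotation"]);o=np.array(c["xyz"])
    d=cv2.undistortPoints(np.array([[uv]],float),K,np.array([k,0,0,0.]))[0,0]
    v=R@np.array([d[0],-d[1],-1]);return o,v/np.linalg.norm(v)
def onz(name,uv,z):
    o,v=ray(name,uv);return o+v*(z-o[2])/v[2]
def proj(name,p):
    c=cams.calibration(name);R=np.array(c["rotation"]);q=R.T@(np.array(p)-c["xyz"])
    s=np.array([q[0],-q[1]])/-q[2];s=s*(1+c["k1"]*(s@s));K=np.array(c["mtx"])
    return (K@[s[0],s[1],1])[:2]
def snap(name,f=None):
    im=cams.read_camera(name)[:,:,::-1].copy()
    if f: cv2.imwrite(f,im)
    return im
E
python3 - <<'E'
from h import *
for n in("top","side"):
    snap(n,f"pics/{n}0.png");print(n,cams.calibration(n))
print(readout.get_state())
E
```

```text
pics
top {'mtx': array([[429.15061523,   0.        , 283.29034768],
       [  0.        , 429.15061523, 214.6375221 ],
       [  0.        ,   0.        ,   1.        ]]), 'k1': 0.020600662702515808, 'xyz': array([0.44185151, 0.01314063, 1.27965711]), 'rotation': array([-0.69860344, -0.01925771,  0.02317445,  0.71487433])}
side {'mtx': array([[392.67583109,   0.        , 275.33159436],
       [  0.        , 392.67583109, 212.90828361],
       [  0.        ,   0.        ,   1.        ]]), 'k1': 0.036820314130401065, 'xyz': array([-0.04438526, -0.73110606,  0.67186238]), 'rotation': array([ 0.83276366,  0.44676376, -0.16257058, -0.28368581])}
{'t': 0.1, 'joint_pos': array([ 1.04280776e+00,  2.17688325e-01,  1.61479145e+00,  1.22975071e-05,
        1.31131837e+00, -1.12181250e-01]), 'joint_vel': array([-0.00093409, -0.00118655, -0.00216598,  0.00097248, -0.0010535 ,
        0.00076615]), 'joint_efforts': array([-1.15770549e-04, -3.98074329e+01, -3.04971099e+01, -1.71579604e-04,
        4.24842045e-03,  1.62296681e-05]), 'ee_pos': array([0.25201354, 0.57106117, 0.20368368]), 'tcp_rot': array([-3.52615214e-04,  2.06410584e-01,  9.78464846e-01, -1.04486643e-03]), 'ft_force': array([ 0.12633819, -0.21087703,  0.00262061]), 'ft_torque': array([ 0.04516992,  0.03211763, -0.03017581]), 'finger_force': 0.0, 'finger_gap': 1.0003658043485937}
```

```bash
python3 - <<'E'
s=open('h.py').read()
s=s.replace('R=np.array(c["rotation"])','R=Q(c["rotation"])').replace("def ray","from scipy.spatial.transform import Rotation as Ro\ndef Q(q): return Ro.from_quat(np.roll(q,-1)).as_matrix()\ndef ray",1)
open('h.py','w').write(s)
E
```

```text
(no output)
```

View pics/top0.png

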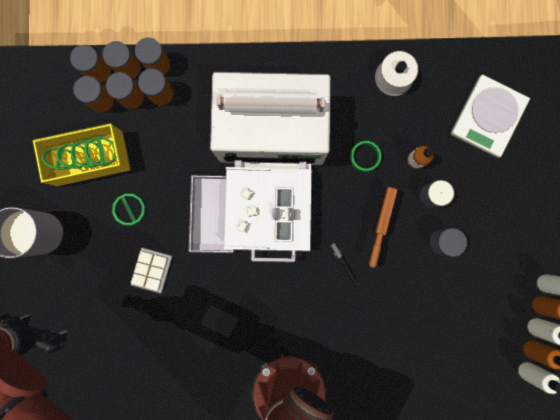

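View pics/side0.png

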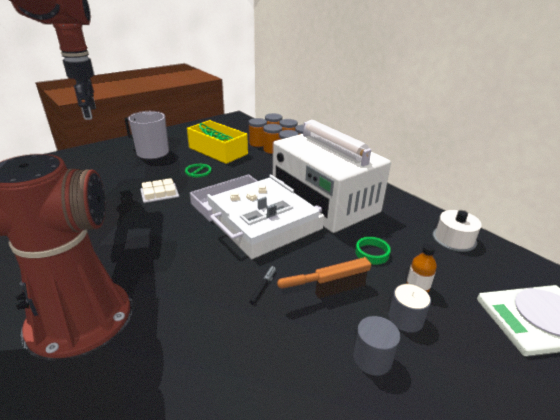

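Top view: bed spans about px (226–311, 165–250), cassette at (285,214), chips at (247,193), (252,211) and (243,226). The brush block is at (388,210) with its handle towards (374,262), and the marker is at (343,260). Side view agrees.

```bash
python3 - <<'E'
from h import *
im=cv2.imread('pics/top0.png')
c=cv2.resize(im[150:275,180:410],None,fx=3.45,fy=3.45,interpolation=cv2.INTER_CUBIC);cv2.imwrite('pics/crop.png',c)
hsv=cv2.cvtColor(im,cv2.COLOR_BGR2HSV)
m=cv2.inRange(hsv,(3,120,60),(20,255,255));m[:, :365]=0;m[:,402:]=0;m[:180]=0;m[275:]=0
n,l,s,ce=cv2.connectedComponentsWithStats(m);i=1+s[1:,4].argmax();print(s[i],ce[i])
p=np.argwhere(l==i)[:,::-1].astype(float)
w=np.array([onz("top",q,0.072)[:2] for q in p])
mu=w.mean(0);u=np.linalg.svd(w-mu,full_matrices=0)[2][0];u*=np.sign(u[0])
t=(w-mu)@u;sd=(w-mu)@[-u[1],u[0]]
print(mu,u,np.degrees(np.arctan2(u[1],u[0])),t.min(),t.max())
for a in np.arange(-.12,.13,.02):
    k=abs(t-a)<.01
    if k.any():print(round(a,2),sd[k].min().round(4),sd[k].max().round(4))
E
```

```text
[369 187  29  81 812] [382.70197044 223.61576355]
[ 0.48281681 -0.27368828] [ 0.95755644 -0.28824585] -16.752966975469835 -0.126468966039652 0.1071086110574431
-0.12 -0.0112 0.0105
-0.1 -0.0117 0.0112
-0.08 -0.0115 0.0116
-0.06 -0.01 0.0111
-0.04 -0.0116 0.0115
-0.02 -0.0156 0.0157
0.0 -0.0159 0.0159
0.02 -0.0158 0.0156
0.04 -0.0157 0.0157
0.06 -0.016 0.016
0.08 -0.0158 0.0156
0.1 -0.0156 0.0158
```

View pics/crop.png

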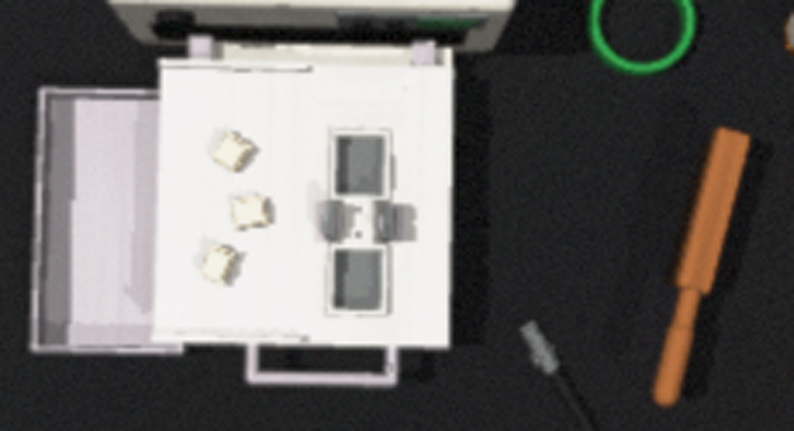

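Crop: chips at crop px (233,152), (250,211) and (219,263). Bed corners are near (153,341), (450,347) and (160,62), and the cassette outline is (328,128)–(392,314). The brush is clear of everything.

```bash
python3 - <<'E'
from h import *
f=lambda x,y:((x+.5)/3.45+179.5,(y+.5)/3.45+149.5)
P=lambda x,y,z:onz("top",f(x,y),z)[:2]
for n,x,y,z in[("bedFL",153,341,.07),("bedFR",450,347,.07),("bedBR",453,50,.07),("bedBL",159,62,.08),
 ("cBL",328,128,.078),("cBR",392,128,.078),("cFR",390,314,.078),("cFL",327,314,.078)]: print(n,P(x,y,z).round(4))
C=np.mean([P(328,128,.078),P(392,128,.078),P(390,314,.078),P(327,314,.078)],0)
e=P(450,347,.07)-P(153,341,.07);th=np.arctan2(e[0],-e[1])
g=P(392,128,.078)-P(390,314,.078);print("seat",C,"yaw bedfront",np.degrees(th),"cass",np.degrees(np.arctan2(g[1],g[0])))
th=np.radians(0.5*np.degrees(th)+.5*np.degrees(np.arctan2(g[1],g[0])))
R=np.array([[np.cos(th),np.sin(th)],[-np.sin(th),np.cos(th)]])
for n,x,y,z in[("a",233,150,.09),("b",250,211,.09),("c",219,263,.09),("bedFL",153,341,.07),("bedFR",450,347,.07),("marker",530,330,.01),("pads",366,220,.1)]: p=P(x,y,z);print(n,p.round(4),(R@(p-C)).round(4))
E
```

```text
bedFL [0.4231 0.1742]
bedFR [ 0.4126 -0.0673]
bedBR [ 0.6565 -0.0764]
bedBL [0.6502 0.1646]
cBL [0.5932 0.028 ]
cBR [ 0.592  -0.0243]
cFR [ 0.4405 -0.0189]
cFL [0.4417 0.0321]
seat [0.51685824 0.00421201] yaw bedfront -2.4940065274886245 cass -2.0198390111005917
a [0.5755 0.1048] [0.0547 0.1028]
b [0.5259 0.0921] [0.0056 0.0881]
c [0.4846 0.1177] [-0.0367  0.1121]
bedFL [0.4231 0.1742] [-0.1004  0.1662]
bedFR [ 0.4126 -0.0673] [-0.1014 -0.0756]
marker [ 0.424  -0.1402] [-0.0871 -0.1479]
pads [ 0.5159 -0.001 ] [-0.0008 -0.0053]
```

```bash
cat >> h.py <<'E'
def go(p,yaw=None):
    s=readout.get_state();R=Q(s["tcp_rot"]);d=R.T@(np.array(p)-s["ee_pos"])*100
    y=np.arctan2(R[1,1],R[0,1]);sp=0 if yaw is None else -(np.radians(yaw)-y)
    print("t",round(s["t"],2),"shift cm",d.round(2),"spin",(sp+np.pi/2)%np.pi-np.pi/2,"tooly yaw",np.degrees(y).round(2),"xdir",R[:,0].round(3),"gap",s["finger_gap"],"joints",s["joint_pos"].round(2))
E
python3 - <<'E'
from h import *
go((.5106,-.282,.2),73.25)
E
```

```text
t 0.1 shift cm [-58.11 -67.59   0.5 ] spin -0.12346755733316916 tooly yaw 66.18 xdir [-0.915  0.404  0.   ] gap 1.0003658043485937 joints [ 1.04  0.22  1.61  0.    1.31 -0.11]
```

>>> drive_tool([
  [0, [-3.8, -4.4, 0], 0],
  [0, [-3.8, -4.4, 0], 0],
  [0, [-3.8, -4.4, 0], 0],
  [0, [-3.8, -4.4, 0], 0],
  [0, [-3.8, -4.4, 0], 0],
])

```text
t: 0.72
ee_pos: [0.3373, 0.2918, 0.2045]
tcp_rot: [0.0, 0.206, 0.979, -0.0]
ft_force: [0.4, -0.2, 1.2]
finger_gap: 1.0
finger_force: 0.0
```

>>> drive_tool([
  [0, [-3.8, -4.4, 0], 0],
  [0, [-3.8, -4.4, 0], 0],
  [0, [-3.8, -4.4, 0], 0],
  [0, [-3.8, -4.4, 0], 0],
  [0, [-3.8, -4.4, 0], 0],
])

```text
t: 1.35
ee_pos: [0.4223, 0.014, 0.2047]
tcp_rot: [0.0, 0.206, 0.978, 0.0]
ft_force: [0.6, 1.3, -0.1]
finger_gap: 0.997
finger_force: 0.0
```

>>> drive_tool([
  [0, [-3.8, -4.4, 0], 0],
  [0, [-3.8, -4.4, 0], 0],
  [0, [-3.8, -4.4, 0], 0],
  [0, [-3.8, -4.4, 0], -0.123],
  [0, [0, 0, 0], 0],
])

```text
t: 1.98
ee_pos: [0.4906, -0.2101, 0.2043]
tcp_rot: [-0.0, 0.148, 0.989, -0.0]
ft_force: [-0.0, 0.9, 0.3]
finger_gap: 1.003
finger_force: 0.0
```

```bash
python3 - <<'E'
from h import *
go((.5106,-.282,.042),73.25);print(readout.get_state()["ee_pos"])
snap("top","pics/t1.png")
im=cv2.imread("pics/t1.png")[150:280,320:440];cv2.imwrite("pics/c1.png",cv2.resize(im,None,fx=4,fy=4))
E
```

```text
t 1.98 shift cm [-4.03 -6.28 16.24] spin -0.004975576961651962 tooly yaw 72.96 xdir [-0.956  0.293  0.   ] gap 1.0031984557640008 joints [-0.54  0.02  1.83 -0.    1.29 -1.81]
[ 0.49057155 -0.21011494  0.20432842]
```

>>> drive_tool([
  [0, [-2.0, -3.15, 0], 0],
  [0, [-2.0, -3.15, 0], 0],
  [0, [0, 0, 3], 0],
  [0, [0, 0, 4], 0],
  [0, [0, 0, 0], 0],
])

```text
t: 2.65
ee_pos: [0.507, -0.2746, 0.1306]
tcp_rot: [-0.004, 0.145, 0.989, 0.002]
ft_force: [-0.8, -0.3, -0.3]
finger_gap: 1.002
finger_force: 0.0
```

```bash
python3 - <<'E'
from h import *
go((.5106,-.282,.042),73.25)
im=snap("side")[200:340,230:430];cv2.imwrite("pics/c2.png",cv2.resize(im,None,fx=4,fy=4))
E
```

```text
t 2.65 shift cm [-0.64 -0.63  8.85] spin 0.0004396512959439214 tooly yaw 73.28 xdir [-0.958  0.288  0.01 ] gap 1.0015588596496916 joints [-0.62  0.2   1.78  0.    1.17 -1.9 ]
```

View pics/c2.png

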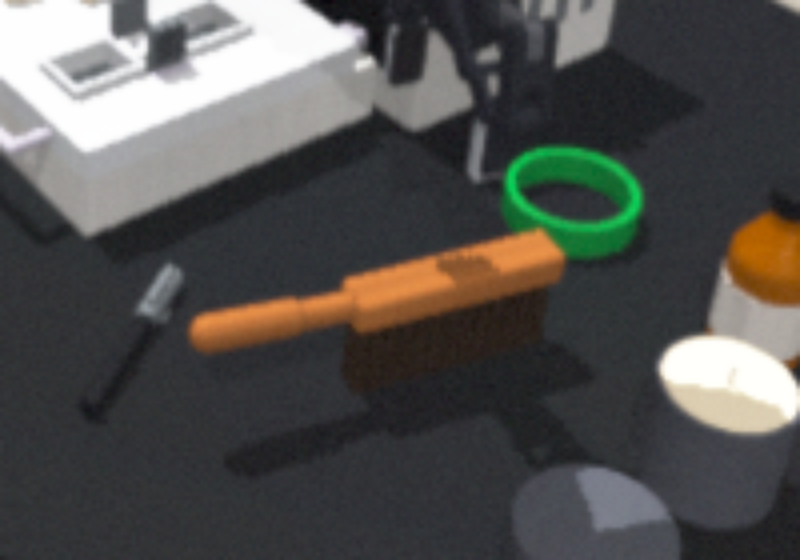

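Crop: the open fingers sit above the brush block, with a finger's shadow on it at (465,265). The brush stands upright and its surroundings are free.

>>> drive_tool([
  [0, [-0.6, -0.6, 0], 0],
  [0, [0, 0, 3], 0],
  [0, [0, 0, 3], 0],
  [0, [0, 0, 2.8], 0],
  [0, [0, 0, 0], 0],
])

```text
t: 3.32
ee_pos: [0.5139, -0.2857, 0.0464]
tcp_rot: [-0.001, 0.146, 0.989, 0.0]
ft_force: [-0.4, 0.7, -0.7]
finger_gap: 0.999
finger_force: 0.0
```

```bash
python3 - <<'E'
from h import *
go((.5106,-.282,.042),73.25);print(readout.get_state()["ft_force"])
E
```

```text
t 3.33 shift cm [0.43 0.25 0.44] spin -0.00043222558496802677 tooly yaw 73.23 xdir [-0.957  0.289  0.002] gap 0.9986955660329342 joints [-0.63  0.32  1.81 -0.    1.01 -1.9 ]
[-0.44063094  0.73805178 -0.7466921 ]
```

>>> drive_tool([
  [0, [0.4, 0.25, 0], 0],
  [0.5, [0, 0, 0], 0],
  [1, [0, 0, 0], 0],
  [1, [0, 0, 0], 0],
  [1, [0, 0, 0], 0],
])

```text
t: 3.95
ee_pos: [0.5114, -0.2825, 0.0471]
tcp_rot: [0.0, 0.146, 0.989, -0.0]
ft_force: [0.1, 0.7, -0.2]
finger_gap: 0.145
finger_force: 0.0
```

>>> drive_tool([
  [1, [0, 0, 0], 0],
  [1, [0, 0, 0], 0],
  [1, [0, 0, 0], 0],
])

```text
t: 4.32
ee_pos: [0.5113, -0.2824, 0.0468]
tcp_rot: [-0.0, 0.146, 0.989, 0.0]
ft_force: [0.1, -0.5, 1.0]
finger_gap: -0.002
finger_force: 0.0
```

```bash
python3 - <<'E'
from h import *
print(proj("side",(.511,-.282,.061)),proj("top",(.511,-.282,.061)),proj("top",readout.get_state()["ee_pos"]))
a=snap("side")[200:340,230:430];b=snap("top")[150:290,300:450]
cv2.imwrite("pics/c3.png",np.hstack([cv2.resize(a,(430,300)),cv2.resize(b,(320,300))]))
E
```

```text
[338.97956461 269.26298686] [384.35444627 213.73233227] [383.31069023 213.94639246]
```

View pics/c3.png

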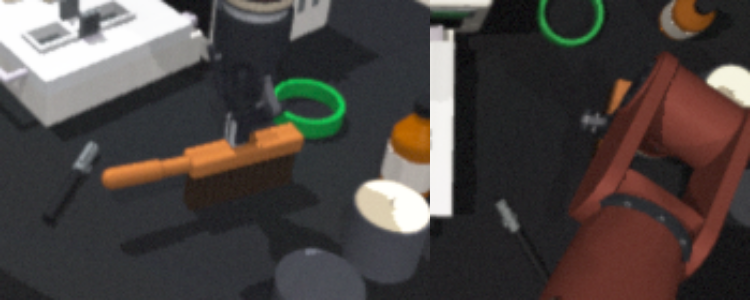

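```bash
python3 - <<'E'
from h import *
e=readout.get_state()["ee_pos"];print(e)
a=snap("side");b=snap("top")
A=cv2.resize(a[160:310,290:390],(400,600),interpolation=2);B=cv2.resize(b[160:260,340:440],(400,400),interpolation=2)
for z in(.047,.072,.1,.15,.2):
    p=(e[0],e[1],z);u=proj("side",p);cv2.circle(A,(int((u[0]-289.5)*4),int((u[1]-159.5)*4)),3,(0,255,255),-1)
    u=proj("top",p);cv2.circle(B,(int((u[0]-339.5)*4),int((u[1]-159.5)*4)),3,(0,255,255),-1)
B=np.vstack([B,np.zeros((200,400,3),np.uint8)])
cv2.imwrite("pics/c4.png",np.clip(np.hstack([A,B]).astype(float)*1.5,0,255))
E
```

```text
[ 0.51127619 -0.2824178   0.04684537][ WARN:0@3.606] global loadsave.cpp:1063 imwrite_ Unsupported depth image for selected encoder is fallbacked to CV_8U.
```

View pics/c4.png

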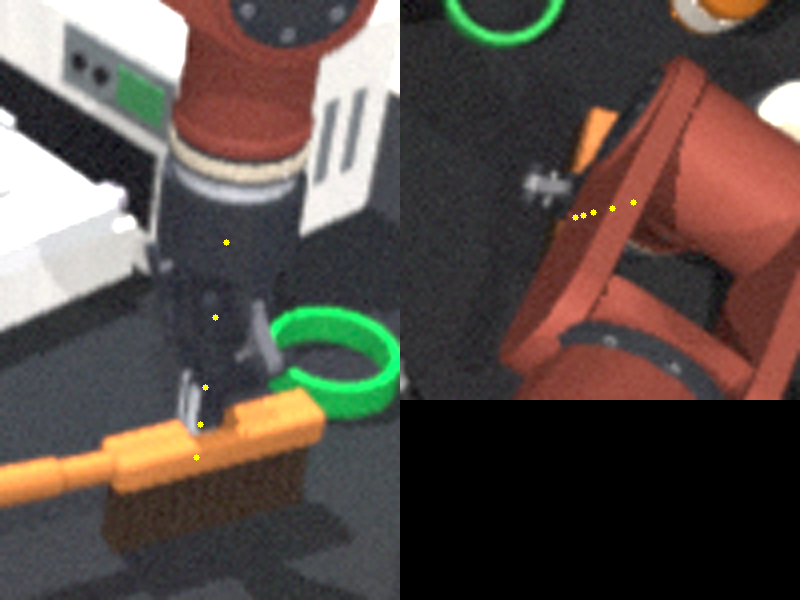

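Crop: in the side view the shut fingertips (200,430) end on the block's top face, about 25 mm above the TCP dot (196,457). The brush hasn't moved. I'll check the TCP projection against the start pictures.

```bash
python3 - <<'E'
from h import *
for z in(.204,.217,.23): print(z,proj("side",(.252,.571,z)),proj("top",(.252,.571,z)))
R=Q(np.array([0,.206,.9785,0]))
for s in(-1,1):
  p=np.array([.252,.571,.217])+R@[0,s*.045,0]; print(proj("side",p),proj("top",p))
a=cv2.imread("pics/side0.png")[60:140,50:130];b=cv2.imread("pics/top0.png")[300:380,0:80]
cv2.imwrite("pics/c5.png",np.hstack([cv2.resize(a,(400,400),interpolation=2),cv2.resize(b,(400,400),interpolation=2)])*1)
E
```

```text
0.204 [ 93.09630957 125.34383149] [ 55.33155167 323.52360412]
0.217 [ 92.08675834 121.38495798] [ 52.49108346 324.57023066]
0.23 [ 91.06375692 117.37812414] [ 49.57780963 325.64373287]
[ 90.26394763 126.49153578] [ 69.64821667 331.68136042]
[ 93.8047205  116.56455514] [ 35.32065044 317.46873091]
```

View pics/c5.png

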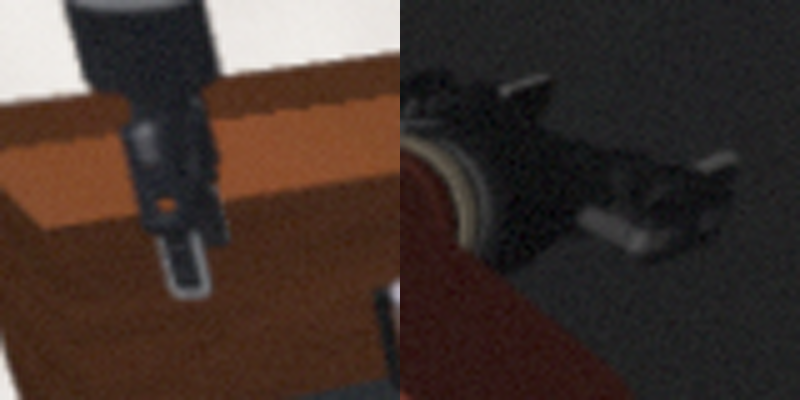

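Both start pictures show the real tips about 22 mm above where the reported TCP puts them. I'll open, go 3 cm deeper and watch the force.

>>> drive_tool([
  [0, [0, 0, 0], 0],
  [0, [0, 0, 0], 0],
  [0, [0, 0, 0], 0],
  [0, [0, 0, 0], 0],
  [0, [0, 0, 0], 0],
])

```text
t: 5.15
ee_pos: [0.5113, -0.2824, 0.0469]
tcp_rot: [0.0, 0.146, 0.989, 0.0]
ft_force: [-0.5, 0.7, 0.6]
finger_gap: 0.997
finger_force: 0.0
```

>>> drive_tool([
  [0, [0, 0, 0], 0],
  [0, [0, 0, 1], 0],
  [0, [0, 0, 1], 0],
  [0, [0, 0, 1], 0],
  [0, [0, 0, 0], 0],
])

```text
t: 5.78
ee_pos: [0.5101, -0.2815, 0.0151]
tcp_rot: [-0.002, 0.146, 0.989, 0.001]
ft_force: [0.0, -0.4, -0.2]
finger_gap: 1.006
finger_force: 0.0
```

>>> drive_tool([
  [1, [0, 0, 0], 0],
  [1, [0, 0, 0], 0],
  [1, [0, 0, 0], 0],
  [1, [0, 0, 0], 0],
  [1, [0, 0, 0], 0],
])

```text
t: 6.4
ee_pos: [0.5118, -0.283, 0.0175]
tcp_rot: [0.001, 0.146, 0.989, -0.0]
ft_force: [-0.4, -1.0, 1.7]
finger_gap: 0.316
finger_force: 59.3
```

The brush is gripped (gap 0.316 ≈ 27 mm). When the reported z is 0.0175, the bristles are at table level, so I'll work from that relation.

>>> drive_tool([
  [1, [0, 0, -3], 0],
  [1, [0, 0, -5], 0],
  [1, [0, 0, -5], 0],
  [1, [0, 0, -2], 0],
  [1, [0, 0, 0], 0],
])

```text
t: 7.02
ee_pos: [0.512, -0.2828, 0.1679]
tcp_rot: [0.001, 0.146, 0.989, -0.001]
ft_force: [0.8, -0.1, -2.7]
finger_gap: 0.318
finger_force: 59.2
```

```bash
python3 - <<'E'
from h import *
go((.519,.0575,.165),87.7)
E
```

```text
t 7.03 shift cm [ 9.15 32.79  0.24] spin -0.25267510864613785 tooly yaw 73.22 xdir [-0.957  0.289 -0.002] gap 0.31799215985026047 joints [-0.62  0.16  1.75  0.    1.23 -1.9 ]
```

>>> drive_tool([
  [1, [1.0, 3.6, 0], 0],
  [1, [1.2, 4.2, 0], 0],
  [1, [1.2, 4.2, 0], 0],
  [1, [1.2, 4.2, 0], 0],
  [1, [1.2, 4.2, 0], 0],
])

```text
t: 7.65
ee_pos: [0.5121, -0.0683, 0.1631]
tcp_rot: [-0.003, 0.146, 0.989, 0.0]
ft_force: [1.0, 0.5, -1.0]
finger_gap: 0.316
finger_force: 59.3
```

>>> drive_tool([
  [1, [1.2, 4.2, 0], 0],
  [1, [1.2, 4.2, 0], 0],
  [1, [0.9, 4.0, 0], -0.12],
  [1, [0, 0, 0], -0.13],
  [1, [0, 0, 0], 0],
])

```text
t: 8.28
ee_pos: [0.5165, 0.0585, 0.1635]
tcp_rot: [-0.003, 0.022, 1.0, -0.0]
ft_force: [-0.6, -0.5, -1.0]
finger_gap: 0.321
finger_force: 59.5
```

```bash
python3 - <<'E'
from h import *
go((.519,.0575,.091),87.7)
b=snap("side")[140:290,170:370];cv2.imwrite("pics/c6.png",cv2.resize(b,(800,600),interpolation=2))
E
```

```text
t 8.28 shift cm [-0.3  -0.08  7.25] spin -0.003056511689017105 tooly yaw 87.52 xdir [-0.999  0.043  0.006] gap 0.32140505605856506 joints [-0.02  0.04  1.89 -0.    1.22 -1.55]
```

View pics/c6.png

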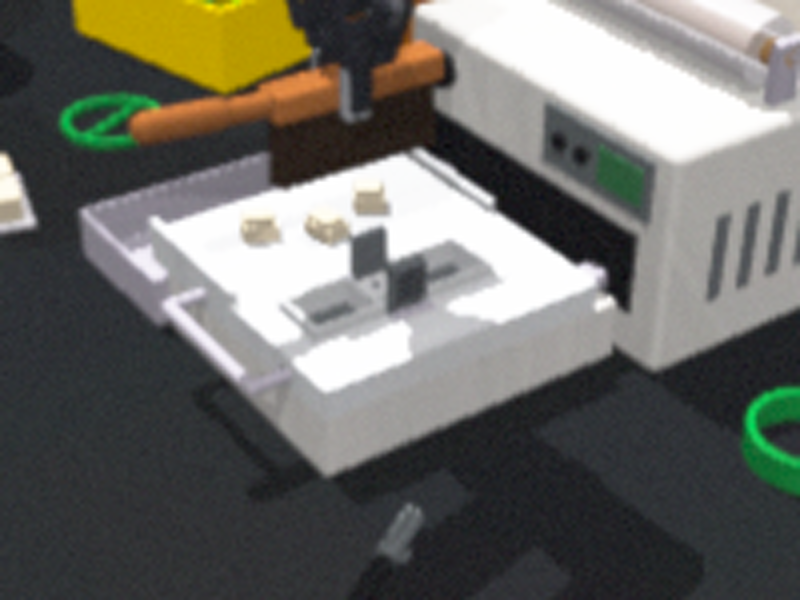

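Crop: brush held level above the bed, with the three lumps at (258,228), (325,226) and (369,197) and the catches at (368,250) and (407,282). I'll go down beside the catches.

>>> drive_tool([
  [1, [-0.2, -0.3, 2], 0],
  [1, [0, 0, 2], 0],
  [1, [0, 0, 2], 0],
  [1, [0, 0, 0.5], 0],
  [1, [0, 0, 0], 0],
])

```text
t: 8.95
ee_pos: [0.5202, 0.0544, 0.1012]
tcp_rot: [-0.001, 0.022, 1.0, 0.0]
ft_force: [-0.0, 0.1, -0.8]
finger_gap: 0.321
finger_force: 59.5
```

```bash
python3 - <<'E'
from h import *
go((.519,.0565,.091),87.7)
E
```

```text
t 8.95 shift cm [0.12 0.2  1.02] spin -0.004274965141612519 tooly yaw 87.46 xdir [-0.999  0.044  0.002] gap 0.3210554556071488 joints [-0.03  0.12  1.94  0.    1.09 -1.56]
```

>>> drive_tool([
  [1, [0.1, 0, 0.5], 0],
  [1, [0, 0, 0.4], 0],
  [1, [0, 0.5, 0], 0],
  [1, [0, 1, 0], 0],
  [1, [0, 1, 0], 0],
])

```text
t: 9.57
ee_pos: [0.521, 0.0807, 0.0932]
tcp_rot: [0.0, 0.021, 1.0, 0.0]
ft_force: [0.4, 0.7, -1.1]
finger_gap: 0.321
finger_force: 59.5
```

>>> drive_tool([
  [1, [0, 1, 0], 0],
  [1, [0, 1, 0], 0],
  [1, [0, 1, 0], 0],
  [1, [0, 1, 0], 0],
  [1, [0, 1, 0], 0],
])

```text
t: 10.2
ee_pos: [0.5229, 0.1304, 0.0929]
tcp_rot: [-0.0, 0.021, 1.0, -0.0]
ft_force: [-0.4, 0.1, -1.7]
finger_gap: 0.316
finger_force: 59.5
```

>>> drive_tool([
  [1, [0, 1, 0], 0],
  [1, [0, 1, 0], 0],
  [1, [0, 1, 0], 0],
  [1, [0, 1, 0], 0],
  [1, [0, 1, 0], 0],
])

```text
t: 10.82
ee_pos: [0.5251, 0.1804, 0.0929]
tcp_rot: [-0.0, 0.021, 1.0, 0.0]
ft_force: [-0.6, -0.1, -1.9]
finger_gap: 0.314
finger_force: 59.5
```

>>> drive_tool([
  [1, [0, 0.8, 0], 0],
  [1, [0, 0, 0], 0],
  [1, [0, 0, -4], 0],
  [1, [0, -3, -4], 0],
  [1, [0, -6, 0], 0],
])

```text
t: 11.45
ee_pos: [0.5254, 0.0982, 0.1779]
tcp_rot: [0.005, 0.02, 1.0, 0.0]
ft_force: [0.8, -0.2, -1.9]
finger_gap: 0.318
finger_force: 59.6
```

>>> drive_tool([
  [1, [0, -6, 0], 0],
  [1, [0, -6, 0], 0],
  [1, [0, -6, 0], 0],
  [1, [0, -6, 0], 0],
  [1, [0, 0, 0], 0],
])

```text
t: 12.08
ee_pos: [0.5109, -0.1465, 0.1732]
tcp_rot: [0.0, 0.025, 1.0, -0.001]
ft_force: [0.8, 0.9, -1.0]
finger_gap: 0.315
finger_force: 59.6
```

```bash
python3 - <<'E'
from h import *
go((.511,-.2825,.165),73.25)
a=snap("side")[140:290,150:350];b=snap("top")[150:270,170:330]
cv2.imwrite("pics/c7.png",np.hstack([cv2.resize(a,(400,300),interpolation=2),cv2.resize(b,(400,300),interpolation=2)]))
E
```

```text
t 12.07 shift cm [ -0.68 -13.58   0.85] spin 0.24296332483226712 tooly yaw 87.17 xdir [-0.999  0.049 -0.001] gap 0.3153894766975198 joints [-0.41  0.05  1.86 -0.    1.23 -1.93]
```

View pics/c7.png

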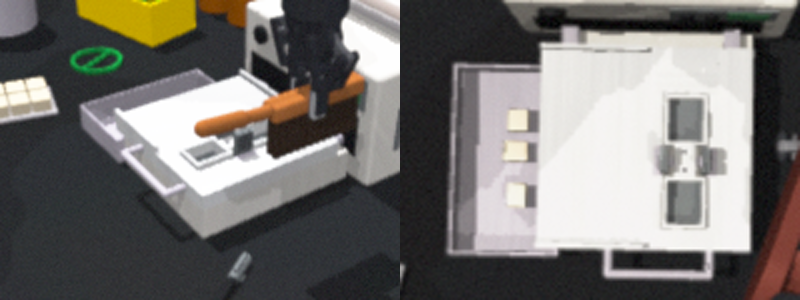

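Crop: all three lumps lie in the scrap tray at about (518,120), (516,151) and (518,194), and the bed is clear. Now I'll put the brush back.

>>> drive_tool([
  [1, [-0.2, -4.6, 0], 0],
  [1, [-0.3, -4.6, 0], 0],
  [1, [-0.2, -4.4, 0], 0.12],
  [1, [0, 0, 0], 0.123],
  [1, [0, 0, 0], 0],
])

```text
t: 12.8
ee_pos: [0.5127, -0.2769, 0.1725]
tcp_rot: [-0.0, 0.141, 0.99, 0.0]
ft_force: [0.4, 0.4, -1.2]
finger_gap: 0.321
finger_force: 59.8
```

>>> drive_tool([
  [1, [0, 0, 4], 0],
  [1, [0, 0, 4], 0],
  [1, [0, 0, 4], 0],
  [1, [0, 0, 1.5], 0],
  [1, [0, 0, 0], 0],
])

```text
t: 13.42
ee_pos: [0.512, -0.2767, 0.037]
tcp_rot: [-0.001, 0.141, 0.99, 0.001]
ft_force: [0.1, -0.1, -0.3]
finger_gap: 0.32
finger_force: 59.8
```

```bash
python3 - <<'E'
from h import *
go((.511,-.2825,.0180),73.25)
E
```

```text
t 13.43 shift cm [-0.07 -0.59  1.9 ] spin 0.008822691636672486 tooly yaw 73.76 xdir [-0.96   0.28   0.002] gap 0.3204717880522146 joints [-0.62  0.33  1.82  0.    0.99 -1.9 ]
```

>>> drive_tool([
  [1, [0, 0, 1], 0],
  [1, [0, 0, 0.9], 0],
  [1, [0, 0, 0], 0],
  [1, [0, 0, 0], 0],
  [0.5, [0, 0, 0], 0],
])

```text
t: 14.05
ee_pos: [0.5129, -0.2786, 0.0195]
tcp_rot: [0.001, 0.142, 0.99, -0.0]
ft_force: [-0.3, 0.4, 0.3]
finger_gap: 0.496
finger_force: 0.0
```

>>> drive_tool([
  [0, [0, 0, 0], 0],
  [0, [0, 0, 0], 0],
  [0, [0, 0, 0], 0],
  [0, [0, 0, 0], 0],
  [0, [0, 0, 0], 0],
])

```text
t: 14.68
ee_pos: [0.5125, -0.2782, 0.0189]
tcp_rot: [-0.0, 0.142, 0.99, -0.0]
ft_force: [0.4, -0.1, -0.7]
finger_gap: 1.002
finger_force: 0.0
```

>>> drive_tool([
  [0, [0, 0, -2], 0],
  [0, [0, 0, -4], 0],
  [0, [0, 0, -5], 0],
  [0, [0, 0, -4], 0],
  [0, [0, 0, 0], 0],
])

```text
t: 15.3
ee_pos: [0.5159, -0.2805, 0.1759]
tcp_rot: [0.005, 0.142, 0.99, -0.003]
ft_force: [-0.6, -0.3, 0.8]
finger_gap: 1.0
finger_force: 0.0
```

```bash
python3 - <<'E'
from h import *
go((.517,.0035,.16),87.7)
E
```

```text
t 15.3 shift cm [ 7.91 27.28  1.39] spin -0.24556243441437808 tooly yaw 73.63 xdir [-0.959  0.282 -0.011] gap 1.0001236218395952 joints [-0.62  0.16  1.74  0.    1.23 -1.9 ]
```

>>> drive_tool([
  [0, [1.1, 3.9, 0], 0],
  [0, [1.3, 4.5, 0], 0],
  [0, [1.3, 4.5, 0], 0],
  [0, [1.3, 4.5, 0], 0],
  [0, [1.3, 4.5, 0], 0],
])

```text
t: 15.92
ee_pos: [0.5129, -0.0487, 0.1684]
tcp_rot: [-0.001, 0.143, 0.99, 0.0]
ft_force: [0.4, 0.2, -0.6]
finger_gap: 0.999
finger_force: 0.0
```

>>> drive_tool([
  [0, [1.3, 4.5, 0], 0],
  [0, [0.3, 0.9, 0], -0.12],
  [0, [0, 0, 2], -0.125],
  [0, [0, 0, 3], 0],
  [0, [0, 0, 0], 0],
])

```text
t: 16.55
ee_pos: [0.5102, 0.0066, 0.1159]
tcp_rot: [-0.004, 0.02, 1.0, 0.0]
ft_force: [-0.3, 0.4, -0.4]
finger_gap: 0.997
finger_force: 0.0
```

>>> drive_tool([
  [0, [0, 0, 0], 0],
  [0, [0, 0, 0], 0],
])

```text
t: 16.8
ee_pos: [0.5148, 0.0058, 0.1204]
tcp_rot: [0.001, 0.021, 1.0, -0.0]
ft_force: [0.2, -0.7, 0.2]
finger_gap: 1.0
finger_force: 0.0
```

```bash
python3 - <<'E'
from h import *
go((.517,.0035,.052),87.7)
b=snap("side","pics/s8.png")[140:290,170:370];cv2.imwrite("pics/c8.png",cv2.resize(b,(800,600),interpolation=2))
E
```

```text
t 16.8 shift cm [-0.21 -0.22  6.84] spin -0.0009189488585301664 tooly yaw 87.65 xdir [-0.999  0.041 -0.003] gap 1.0004841577776276 joints [-0.13  0.07  1.95  0.    1.12 -1.65]
```

View pics/c8.png

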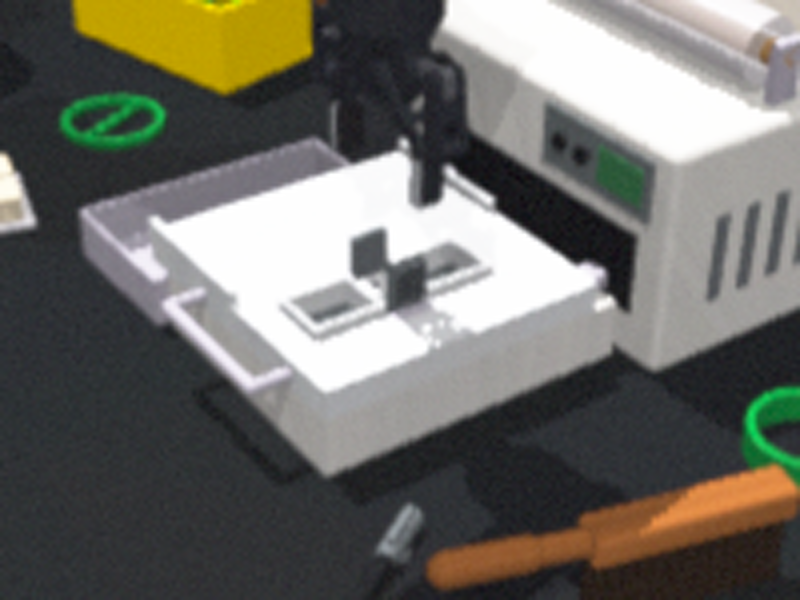

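Crop: brush stands on the table at bottom right. The open gripper is above the cassette, near finger's tip at (425,203), right catch at (407,282) and left catch at (368,250).

```bash
python3 - <<'E'
from h import *
f=lambda u:((u[0]-169.5)*4,(u[1]-139.5)*4)
t=np.radians(87.65);ty=np.array([np.cos(t),np.sin(t),0]);e=np.array([.5148,.0058,0])
for z in(.13,.145,.16,.175): print(z,np.round(f(proj("side",e-ty*.0425+[0,0,z])),0))
S=np.array([.517,.0035,0])
for z in(.076,.091,.106): print("catchR",z,np.round(f(proj("side",S-ty*.028+[0,0,z])),0),"L",np.round(f(proj("side",S+ty*.028+[0,0,z])),0))
E
```

```text
0.13 [423. 241.]
0.145 [424. 222.]
0.16 [424. 202.]
0.175 [424. 182.]
catchR 0.076 [414. 300.] L [368. 264.]
catchR 0.091 [414. 281.] L [368. 246.]
catchR 0.106 [415. 263.] L [368. 228.]
```

>>> drive_tool([
  [0, [0, -0.2, 2], 0],
  [0, [0, 0, 2], 0],
  [0, [0, 0, 2], 0],
  [0, [0, 0, 1], 0],
  [0, [0, 0, 0], 0],
])

```text
t: 17.48
ee_pos: [0.5133, 0.004, 0.0487]
tcp_rot: [-0.0, 0.02, 1.0, 0.0]
ft_force: [0.0, 0.9, 0.6]
finger_gap: 0.999
finger_force: 0.0
```

>>> drive_tool([
  [0, [0, 0, 0], 0],
  [0, [0, 0, 0], 0],
])

```text
t: 17.73
ee_pos: [0.5145, 0.0039, 0.0499]
tcp_rot: [0.001, 0.02, 1.0, -0.0]
ft_force: [-0.2, -0.0, 0.9]
finger_gap: 1.0
finger_force: 0.0
```

>>> drive_tool([
  [0.3, [0, 0, 0], 0],
  [0.6, [0, 0, 0], 0],
  [1, [0, 0, 0], 0],
  [1, [0, 0, 0], 0],
  [1, [0, 0, 0], 0],
])

```text
t: 18.35
ee_pos: [0.5146, 0.0042, 0.0515]
tcp_rot: [0.001, 0.02, 1.0, 0.0]
ft_force: [-3.9, 0.7, 13.0]
finger_gap: 0.454
finger_force: 63.0
```

>>> drive_tool([
  [1, [0, 0, 0], 0],
  [1, [0, 0, 0], 0],
  [1, [0, 0, 0], 0],
])

```text
t: 18.73
ee_pos: [0.5146, 0.0042, 0.0515]
tcp_rot: [0.001, 0.02, 1.0, 0.0]
ft_force: [-4.1, 1.5, 11.9]
finger_gap: 0.459
finger_force: 63.0
```

>>> drive_tool([
  [1, [0, 0, -0.3], 0],
  [1, [0, 0, -0.3], 0],
  [1, [0, 0, 0], 0],
])

```text
t: 19.1
ee_pos: [0.5128, 0.0041, 0.0542]
tcp_rot: [-0.001, 0.02, 1.0, 0.0]
ft_force: [-0.4, 0.8, -4.6]
finger_gap: 0.452
finger_force: 60.8
```

>>> drive_tool([
  [1, [0, 0, -0.5], 0],
  [1, [0, 0, -0.5], 0],
  [1, [0, 0, -0.5], 0],
  [1, [0, 0, 0], 0],
])

```text
t: 19.6
ee_pos: [0.5142, 0.004, 0.0707]
tcp_rot: [0.001, 0.02, 1.0, -0.0]
ft_force: [0.7, 0.5, -4.4]
finger_gap: 0.456
finger_force: 61.1
```

The weight of about 4.4 N is carried and the cassette is rising freely. I'll lift it to about 10 cm above the bed.

>>> drive_tool([
  [1, [0, 0, -1], 0],
  [1, [0, 0, -2], 0],
  [1, [0, 0, -2], 0],
  [1, [0, 0, -2], 0],
  [1, [0, 0, -2], 0],
])

```text
t: 20.23
ee_pos: [0.5133, 0.0041, 0.161]
tcp_rot: [-0.0, 0.02, 1.0, -0.0]
ft_force: [0.4, -0.6, -3.7]
finger_gap: 0.452
finger_force: 61.1
```

>>> drive_tool([
  [1, [0, 0, -1], 0],
  [1, [0, 0, -0.5], 0],
  [1, [0, 0, 0], 0],
  [1, [0, 0, 0], 0],
  [1, [0, 0, 0], 0],
])

```text
t: 20.85
ee_pos: [0.5129, 0.0041, 0.174]
tcp_rot: [-0.001, 0.02, 1.0, 0.0]
ft_force: [-0.3, -0.5, -3.3]
finger_gap: 0.453
finger_force: 61.1
```

```bash
python3 - <<'E'
from h import *
s=readout.get_state();print(s["t"],s["ee_pos"],s["ft_force"],s["finger_gap"])
b=snap("side","pics/fin.png");a=cv2.imread("pics/s8.png")
# seat opening: compare grey levels at the seat and brush mask before/after
f=lambda i:cv2.inRange(cv2.cvtColor(i,cv2.COLOR_BGR2HSV),(3,120,60),(20,255,255))[230:,260:]
for i in(a,b): print(cv2.connectedComponentsWithStats(f(i))[3][1:6].round(1).tolist()[:3])
g=lambda i:cv2.cvtColor(i,cv2.COLOR_BGR2GRAY)
for p in[(.517,.0035,.046),(.57,.001,.06),(.46,.006,.06)]:
  u=proj("side",p).astype(int);print(u,[g(i)[u[1]-1:u[1]+2,u[0]-1:u[0]+2].mean() for i in(a,b)])
# cassette top-edge line: bright aluminium near z .202
for p in[(.587,.0,.202),(.447,.006,.202),(.587,.0,.19),(.447,.006,.19)]:
  print(proj("side",p).round(1))
c=g(b)[130:215:3,230:310:3];print("\n".join("".join("#+-. "[min(4,v//52)] for v in r) for r in c))
E
```

```text
20.85 [0.51293311 0.00411602 0.17399005] [-0.31073803 -0.47294967 -3.26520383] 0.45274712376670395
[[164.0, 34.5], [67.0, 42.1], [168.0, 60.2]]
[[164.0, 34.4], [66.9, 42.1], [167.8, 60.4]]
[267 218] [np.float64(177.77777777777777), np.float64(250.77777777777777)]
[282 208] [np.float64(161.77777777777777), np.float64(185.88888888888889)]
[250 221] [np.float64(211.33333333333334), np.float64(204.44444444444446)]
[288.8 163. ]
[244.9 176.6]
[288.7 167. ]
[245.  180.8]
-..-############++---+++--.
----..#++#######+------+---
--...-+########+++--.    .-
..----+########++.        .
------+########++++        
------+##########+#        
------+######+###++        
------+###########+.       
------############---.     
----#####+##+#####----.    
-+#######++++#####----...  
#########+++++#+... -......
#########++++-#+----. ...--
######++--+-+-#+---......-+
####+. ... .+-#-..-......-+
##+ .....-. +++---.......-#
#+-- ..--  .-++-.....-+-.-+
-----   ....-+--..-+####---
----.........    -.######+-
---.........      . -######
     ....           .-#####
                     .#####
                       -###
                         +#
                 ..       -
              ....-.       
           ---.....-.      
         ----....    .     
      ...-....    ......
```

```bash
python3 -c "
from h import *
print(robot.job_done())"
```

```text
the job is handed in; nothing more can be done
None
```

I swept all three wax lumps into the scrap tray, stood the brush back on the table, and handed in at about 21 s with the cassette held by both catches, level, about 10 cm above the bed; no verdict came back.

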